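# Index the ring table round to the graver rest

## Robot

A 7-joint arm with a two-finger parallel gripper is mounted at the origin on a cart in front of the work surface, level with it; the furniture and walls round the work are solid. World frame = base frame: x ahead of the robot, y to its left, z up, the work surface at z = 0. Lengths are in m, angles in degrees, forces in N, time in s.
With the tool pointing down it reaches from about 0.4 to 0.925 m from the base axis. Payload 5.6 kg.
Tool frame: the origin (TCP) lies midway between the tips of the shut fingers; the grasp point (between the pads) lies 19 mm behind it; z points along the fingers, y is the line along which they close (so a half turn about z gives the same grasp; the last joint's range is limited). The gripper opens to 85 mm and grips with 20 to 120 N. Pads are 22 mm wide; open, the fingers measure 114 mm over their backs; the gripper's body (76 mm by 85 mm) begins 54 mm behind the grasp point. The pads swing forward as they close: fully open they stand 13 mm farther back than shut.
Start: joints at [62.51, 26.786, -0.665, 91.828, 0.344, 61.387, -3.226], TCP at [0.275, -0.589, 0.231] pointing down, gripper open.
Joint ranges: [-144.91, 144.91], [-17.63, 115.5], [-89.93, 88.59], [15.96, 139.68], [-74.01, 254.01], [8.47, 105.57], [-167.45, 167.45]. Speed limits (degrees/s): [147.25, 147.25, 180, 180, 180, 180, 180].

## Interface

Orientations are given as [roll, pitch, yaw] about the fixed x, y, z axes, in that order (R = Rz(yaw) Ry(pitch) Rx(roll)).
In Python, from bench import get_state, grab_frame, job_done gives the robot as it stands. The module is installed in compiled form; this text tells all that it offers.
- The arm moves only by the tool arm_command, never from a script. Its argument "deltas" is one flat list of numbers, 6 for each row, row after row: the shift along the tool's x, y, z in mm, then the turn, a rotation vector about the tool's x, y, z in rad. A call has 1 to 8 rows; each row is the pose to reach, as a shift and turn from the pose commanded when the call began, along the tool's axes at that moment; what a row does not reach only later rows make up. A row lasts 1/8 s, in which the tool goes at most 62.5 mm and 10.7 degrees, less where a joint would pass 70% of its speed; a pose out of reach is approached as far as the arm can. A call with a gripper value outside its range is refused whole. "jaw" is the closure in counts, from 0 (fully open) to 255 (shut), set as the call begins (left out, the last holds). The fingers move at their own pace and stop on an object; "newtons" is the grip in N (left out, the last holds). Time passes only in rows, so rows that repeat a pose let the fingers close. It gives the time, the measured TCP pose, the force, the opening and the grip force at its end, in the units of the state.
- get_state(): the state, without advancing time (a new reading comes with each control period).
- grab_frame(name): name is "scene" or "side" or "wrist"; returns a dict with "pixels" (400x640x3 uint8, red, green, blue), "K" (3x3 intrinsics, pixels), "extrinsics" (4x4, takes a point from camera to world coordinates); the wrist camera has in their place "T_tool_cam" (4x4, takes a point from camera to tool coordinates, whose origin is the TCP and whose axes are the flange's). Camera axes: x right, y up, looking along -z (the intrinsics and any distortion apply to the point x, -y, -z); pixel columns grow to the right and rows downward; lengths in m; the calibration is good to about 2 mm. A picture is of the moment at which its call begins: read the wrist's pose just before it. There is no depth.
- job_done(): hands the job in; it is judged then, once.
The state is a dict: "t": time; "q": joint angles; "joint_vel": joint speeds; "joint_efforts": joint torques, N m; "tool_pos": TCP position; "orientation": TCP orientation; "ft_force": force on the tool from outside, world axes, zero at the start; "wrist_torque": the same for the moment, N m; "width": finger opening in m; "gripper_force": force on a finger pad.
Only numpy, scipy, OpenCV 4.12 (cv2) and the standard library are available. Lean on these libraries where they do the work, as an engineer would, in place of code of your own. Each camera call takes 0.05 s, during which the arm holds its last target. There are 200 camera calls.

## Task

Bring the ring blank on the index table round to the graver rest (the small mushroom-headed pillar) and lock the table there. Lift the spring plunger by its T grip and twist it so that it stays up by itself when you let go, turn the table by its upright handle, then twist the plunger back so that its pin drops fully home in the notch that belongs to that place; feel for the notch, since its carrier was clamped by hand. Let go of everything, and do not disturb the things lying about.

Things in the scene. Friction and masses are not known exactly. Their poses are not given: they have to be found in the camera images.
- fixture: Index fixture fixed to the bench; grey round foot 160 mm across. Origin: on the bench surface, on the table's vertical axis; z up, +x towards the bracket with the plunger (column at x = 80 to 105 mm, 30 mm wide, top z = 72 mm). The turntable is 144 mm across, rim top at z = 40 mm; a raised ring of notched pieces (radius 48 to 64 mm, top z = 46 mm) runs under the plunger
- table (a joint): Turntable about the fixture's z axis, rad, counter-clockwise positive from above; 0 at the start, pin in the middle notch; stops at +-1.25. Only two other notches, at table +0.873 and -0.873, on carriers clamped by hand: the true angle is up to 0.16 off either way and must be felt. Turning takes 1.5 N at the handle, 2 to 3 N with the pin riding; it stays where left. Pin play 0.03
- handle (a point): Centre of the upright round handle on the turntable: black post 14 mm in diameter, 56 mm tall (fixture z = 44 to 100 mm; the point is at 72 mm), 60 mm from the table's axis, at 205 degrees from the fixture's +x when the table is at 0; it turns with the table
- ring (a point): Centre of the silver ring blank, 21 mm across and 5 mm high, held flat on a stub on the turntable, 58 mm from the axis, at 150 degrees from the fixture's +x when the table is at 0, fixture z = 48 mm (stub top 56 mm); it is fixed to the table
- rest_top (a point): Top of the graver rest: dark steel pillar with a mushroom head, 45 mm high, foot 36 mm across, fixed to the bench 125 mm from the table's axis. It stands at about 100 degrees from the fixture's +x (the table at about -0.873 brings the ring to it) or at about 200 degrees (table +0.873); a small pot stands at the other place
- plunger_grip (a point): Centre of the plunger's black T grip, on the plunger's vertical axis, 56 mm from the table's axis along the fixture's +x, at fixture z = 111 mm when down. The grip is a bar 42 mm long (point x) by 12 mm thick (point y) by 26 mm high; it lies along the fixture's x axis when not twisted. Beneath it a slotted steel collar 24 mm square reaches z = 90 mm
- plunger (a joint): Lift of the plunger, m: 0 pin fully home in a notch, 0.006 pin riding on the ring, 0.011 parked with its cross-pin on top of the collar, 0.016 top stop. A spring pulls it down with 5 N (home) to 8 N (top)
- twist (a joint): Twist of the T grip about the vertical, rad, counter-clockwise positive from above: 0 cross-pin in line with the collar's slot (plunger can go down), stop at 1.35. It turns only when lifted more than 0.011 m; let go at a twist of 0.5 or more it stays parked on the collar; turned back under about 0.15 the spring pulls it down when let go
- flux_pot_mid (a point): Centre of a black-lidded pot, 49 mm across, 52 mm high, standing loose beside the fixture: a bystander
- doming_punch_mid (a point): Middle of a steel punch, 69 mm long, 18 mm thick, lying loose at the fixture's -y side: a bystander
- tin_mid (a point): Middle of a hinged tin 64 x 94 x 24 mm: a bystander
- hammer_mid (a point): Middle of a chasing hammer 208 mm long: a bystander
- tape_mid (a point): Centre of a roll of tape 98 mm across, 25 mm high: a bystander
- pumice_pot_mid (a point): Centre of a pot 56 mm across, 70 mm high: a bystander
- ring_stick_mid (a point): Middle of an aluminium ring stick 200 mm long, 24 mm thick, lying: a bystander
Mind the look-alikes: they are no part of the job. What is shaped like the part that bears rest_top but purple is not meant.

How it is judged:
By the outcome, as a careful person would: the job done as asked, in the order asked, and still so for the second after the job is handed in, with the robot touching nothing.
It also fails if it takes over 67 s, if anything falls off the work surface, if the arm or the gripper's body presses on something with over 40 N, if the wrist force passes 120 N, or if a joint passes its speed limit or range.

## Working session

There is one attempt and no reset: what is moved stays moved. The work goes in short steps, Python scripts to look and compute and a tool call to move; the robot and the scene stay as the last step left them, time stands still between calls to the robot, and variables do not carry over. Pictures are saved under pics/ and viewed, at most 10 in all, crops included, and the job is handed in when it is done.

Besides the shell and the picture viewer there is one more tool, called after ">>>" by a JSON object that holds its "fn" and its "kwargs", one argument or row to a line. arm_command: Moves the arm, as the interface text tells. Its arguments: {"type":"object","properties":{"deltas":{"type":"array"},"jaw":{"type":"number"},"newtons":{"type":"number"}},"required":["deltas"]}

```bash
mkdir -p pics; python3 - <<'E'
from bench import *
import cv2,numpy as np
s=get_state();print({k:np.round(v,3).tolist() for k,v in s.items()})
for n in("scene","side"):
    f=grab_frame(n);cv2.imwrite(f"pics/{n}0.png",f["pixels"][:,:,::-1]);print(n,f["K"].round(1).tolist(),f["extrinsics"].round(4).tolist(),f.keys())
E
```

```text
{'t': 0.0, 'q': [62.51, 26.839, -0.667, 91.882, 0.343, 61.387, -3.226], 'joint_vel': [0.031, -0.089, 0.046, -0.012, 0.036, 0.003, 0.068], 'joint_efforts': [-0.0, -53.239, 0.021, -25.131, 0.011, 0.008, -0.0], 'tool_pos': [0.275, -0.588, 0.23], 'orientation': [-179.894, 0.006, 25.023], 'ft_force': [0.296, 0.127, -0.485], 'wrist_torque': [0.02, 0.02, 0.027], 'gripper_force': 0.0, 'width': 0.085}
scene [[386.7, 0.0, 321.6], [0.0, 386.7, 196.4], [0.0, 0.0, 1.0]] [[-0.6584, 0.4838, -0.5766, -0.2328], [-0.7526, -0.4171, 0.5095, 0.7087], [0.006, 0.7694, 0.6388, 0.944], [0.0, 0.0, 0.0, 1.0]] dict_keys(['pixels', 'K', 'extrinsics'])
side [[429.6, 0.0, 317.2], [0.0, 429.6, 196.8], [0.0, 0.0, 1.0]] [[0.9792, 0.1107, -0.1703, 0.3291], [-0.2031, 0.5264, -0.8256, -0.8876], [-0.0017, 0.843, 0.5379, 0.6955], [0.0, 0.0, 0.0, 1.0]] dict_keys(['pixels', 'K', 'extrinsics'])
```

View pics/scene0.png

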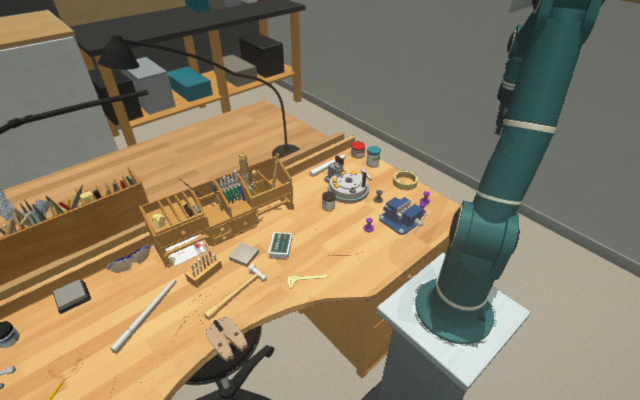

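View pics/side0.png

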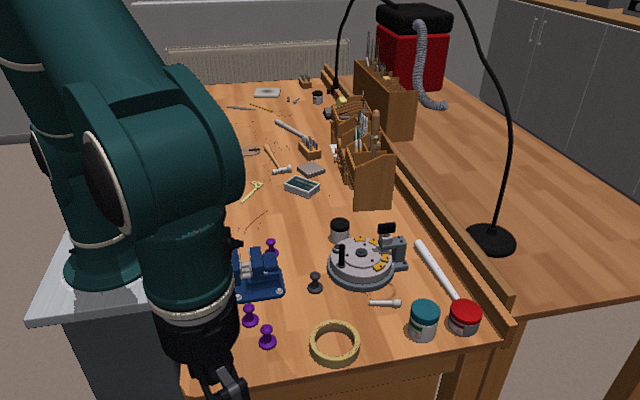

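```bash
python3 - <<'E'
import cv2,numpy as np
a=cv2.imread("pics/scene0.png")[135:245,300:440];b=cv2.imread("pics/side0.png")[205:355,230:420]
a=cv2.resize(a,(764,600),interpolation=3)[:,:,:];b=cv2.resize(b,None,fx=4,fy=4,interpolation=3)
cv2.imwrite("pics/c1.png",a);cv2.imwrite("pics/c2.png",b)
E
```

```text
(no output)
```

View pics/c1.png

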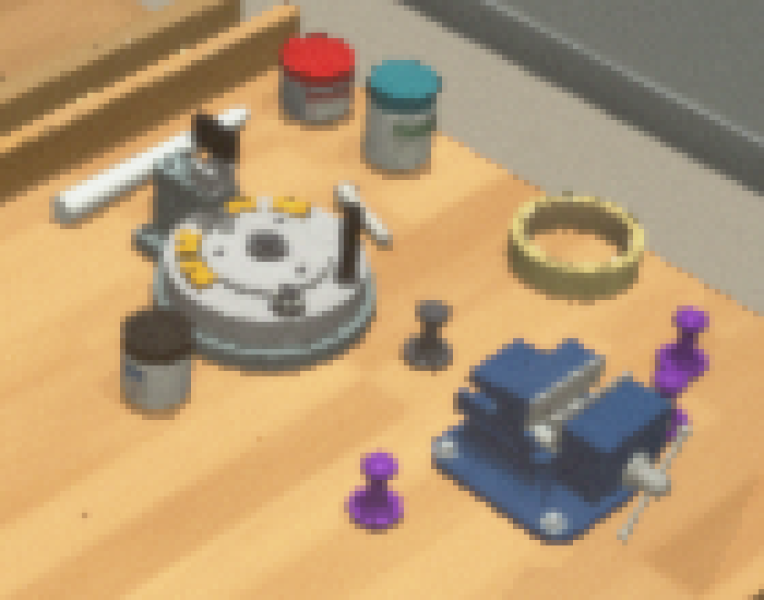

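View pics/c2.png

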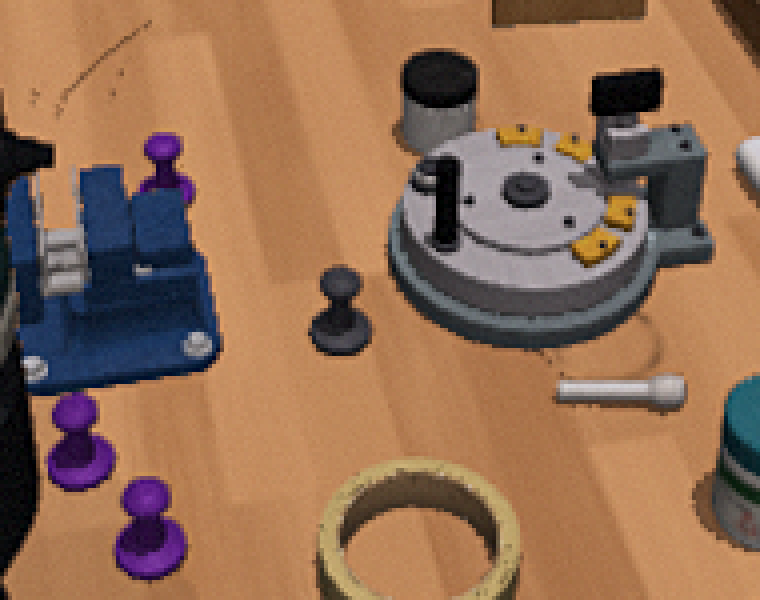

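Named candidates for the rest: dark pillar at side (315,274)/scene (379,191), and purple ones at side (249,305), (266,326), (271,242); the dark steel one fits (the purple ones are ruled out). The black-lidded pot is at side (340,225), so the job is table ≈ +0.873.

```bash
cat > h.py <<'E'
from bench import *
import cv2,numpy as np
def ray(f,uv,E=None):
    E=f["extrinsics"] if E is None else E
    d=np.linalg.inv(f["K"])@[uv[0],uv[1],1]; d=E[:3,:3]@(d*[1,-1,-1]); return E[:3,3],d/np.linalg.norm(d)
def onz(f,uv,z,E=None):
    o,d=ray(f,uv,E); return o+d*(z-o[2])/d[2]
def tri(r):
    A=sum(np.eye(3)-np.outer(d,d) for o,d in r);b=sum((np.eye(3)-np.outer(d,d))@o for o,d in r)
    p=np.linalg.solve(A,b);return p,[np.linalg.norm(np.cross(p-o,d)) for o,d in r]
E
python3 - <<'E'
from h import *
S=grab_frame("scene");D=grab_frame("side")
P=dict(hub=((348.9,179.9),(361.2,252.5)),grip=((339.8,160.1),(386.8,228.2)),handle=((364,179.7),(341.2,255.5)),rest=((379.3,191.4),(315.2,273.8)),pot=((328.6,195.5),(339.8,224.5)))
for k,(a,b) in P.items():
    p,e=tri([ray(S,a),ray(D,b)]);print(k,p.round(4),np.round(e,4))
    P[k]=p
h=P["hub"]
for k,p in P.items():
    v=p-h;print(k,np.hypot(*v[:2]).round(4),np.degrees(np.arctan2(v[1],v[0])).round(1))
print(grab_frame("wrist")["T_tool_cam"].round(4).tolist())
E
```

```text
hub [ 0.5843 -0.1513  0.0474] [0.0012 0.0012]
grip [ 0.6404 -0.1527  0.1098] [0.0017 0.0017]
handle [ 0.5295 -0.1753  0.068 ] [0.0011 0.0011]
rest [ 0.466  -0.1935  0.0413] [0.0017 0.0017]
pot [ 0.5649 -0.0306  0.0457] [0.0004 0.0004]
hub 0.0 0.0
grip 0.0561 -1.5
handle 0.0598 -156.3
rest 0.1256 -160.4
pot 0.1222 99.1
[[0.001, 0.9448, 0.3277, 0.0849], [1.0, -0.0011, 0.0, -0.0], [0.0004, 0.3277, -0.9448, -0.1424], [0.0, 0.0, 0.0, 1.0]]
```

>>> {"fn": "arm_command", "kwargs": {
  "deltas": [26, -12, 0, 0, 0, 0.02, 77, -36, 0, 0, 0, 0.07, 134, -62, 0, 0, 0, 0.12, 190, -89, 0, 0, 0, 0.17, 247, -115, 0, 0, 0, 0.22, 304, -141, 0, 0, 0, 0.27, 355, -165, 0, 0, 0, 0.32, 396, -185, 0, 0, 0, 0.36],
  "jaw": 0,
  "newtons": 40
}}

```text
t: 1.25
tool_pos: [0.557, -0.2513, 0.2313]
orientation: [-180.0, -0.0, 4.4]
ft_force: [-0.6, -0.1, 0.1]
width: 0.0854
gripper_force: 0.0
```

>>> {"fn": "arm_command", "kwargs": {
  "deltas": [40, -40, 0, 0, 0, 0.05, 75, -76, 0, 0, 0, 0.08, 90, -92, 0, 0, 0, 0.1, 90, -92, 0, 0, 0, 0.1, 90, -92, 0, 0, 0, 0.1]
}}

```text
t: 1.88
tool_pos: [0.6373, -0.1569, 0.2311]
orientation: [179.9, 0.1, -1.4]
ft_force: [-0.1, -0.5, 0.6]
width: 0.0854
gripper_force: 0.0
```

```bash
python3 - <<'E'
from h import *
s=get_state();print(s["tool_pos"],s["orientation"])
f=grab_frame("wrist");np.savez("w1.npz",**{k:v for k,v in f.items()},pos=s["tool_pos"],ori=s["orientation"])
cv2.imwrite("pics/w1.png",f["pixels"][:,:,::-1]);print(f["K"])
E
```

```text
[ 0.6373399  -0.15692599  0.23107005] [ 1.79939974e+02  5.12310161e-02 -1.41253003e+00]
[[316.17649286   0.         319.38156981]
 [  0.         316.17649286 201.39368307]
 [  0.           0.           1.        ]]
```

View pics/w1.png

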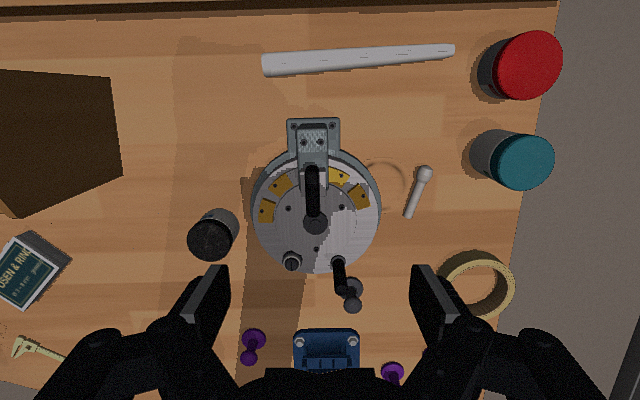

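Wrist view: T grip at about (312,190), bar along image vertical, handle (345,280) with ring stub at (292,261), rest at (352,290), pot (213,235).

```bash
cat >> h.py <<'E'
from scipy.spatial.transform import Rotation as Ro
def wE(f,pos,ori):
    T=np.eye(4);T[:3,:3]=Ro.from_euler("xyz",ori,degrees=True).as_matrix();T[:3,3]=pos
    return T@f["T_tool_cam"]
E
python3 - <<'E'
from h import *
f=dict(np.load("w1.npz"));E=wE(f,f["pos"],f["ori"])
g=f["pixels"].max(2)
m=(g<45).astype(np.uint8)
for r in range(150,222,4):
    c=np.where(m[r,290:335])[0]+290
    print(r,(c.min(),c.max(),len(c)) if len(c) else None)
for uv in((312,167),(312.5,185),(312.5,200),(312,215)):print(uv,onz(f,uv,.124,E).round(4))
print("hub",onz(f,(315,222),.047,E).round(4))
S=grab_frame("scene")
E
```

```text
150 None
154 None
158 (np.int64(291), np.int64(333), 7)
162 None
166 (np.int64(307), np.int64(328), 11)
170 (np.int64(303), np.int64(323), 19)
174 (np.int64(305), np.int64(318), 14)
178 (np.int64(305), np.int64(318), 14)
182 (np.int64(299), np.int64(318), 15)
186 (np.int64(295), np.int64(328), 18)
190 (np.int64(300), np.int64(319), 16)
194 (np.int64(305), np.int64(319), 15)
198 (np.int64(306), np.int64(319), 14)
202 (np.int64(306), np.int64(319), 14)
206 (np.int64(290), np.int64(319), 15)
210 (np.int64(306), np.int64(319), 14)
214 (np.int64(306), np.int64(323), 18)
218 (np.int64(304), np.int64(326), 14)
(312, 167) [ 0.665  -0.1516  0.124 ]
(312.5, 185) [ 0.6499 -0.1515  0.124 ]
(312.5, 200) [ 0.6369 -0.1511  0.124 ]
(312, 215) [ 0.6235 -0.1503  0.124 ]
hub [ 0.5845 -0.1508  0.047 ]
```

>>> {"fn": "arm_command", "kwargs": {
  "deltas": [3, -5, 40, 0, 0, 0, 3, -5, 90, 0, 0, 0, 3, -5, 120, 0, 0, 0, 3, -5, 133, 0, 0, 0, 3, -5, 133, 0, 0, 0, 3, -5, 133, 0, 0, 0]
}}

```text
t: 2.72
tool_pos: [0.6423, -0.1509, 0.1]
orientation: [180.0, -0.2, -1.4]
ft_force: [0.8, -0.5, -0.6]
width: 0.0854
gripper_force: 0.0
```

>>> {"fn": "arm_command", "kwargs": {
  "deltas": [0, 0, 0, 0, 0, 0, 0, 0, 0, 0, 0, 0, 0, 0, 0, 0, 0, 0, 0, 0, 0, 0, 0, 0, 0, 0, 0, 0, 0, 0, 0, 0, 0, 0, 0, 0, 0, 0, 0, 0, 0, 0, 0, 0, 0, 0, 0, 0],
  "jaw": 255,
  "newtons": 40
}}

```text
t: 3.72
tool_pos: [0.6414, -0.1507, 0.0985]
orientation: [180.0, -0.0, -1.3]
ft_force: [-1.0, -2.1, 3.1]
width: 0.0112
gripper_force: 41.1
```

>>> {"fn": "arm_command", "kwargs": {
  "deltas": [0, 0, -4, 0, 0, 0, 0, 0, -9, 0, 0, 0, 0, 0, -14, 0, 0, 0, 0, 0, -14, 0, 0, 0, 0, 0, -14, 0, 0, 0]
}}

```text
t: 4.35
tool_pos: [0.6411, -0.1506, 0.1119]
orientation: [180.0, 0.0, -1.3]
ft_force: [3.1, -3.6, -8.4]
width: 0.0116
gripper_force: 39.7
```

>>> {"fn": "arm_command", "kwargs": {
  "deltas": [0, 0, 0, 0, 0, -0.15, 0, 0, 0, 0, 0, -0.3, 0, 0, 0, 0, 0, -0.45, 0, 0, 0, 0, 0, -0.6, 0, 0, 0, 0, 0, -0.75, 0, 0, 0, 0, 0, -0.9, 0, 0, 0, 0, 0, -1.0, 0, 0, 0, 0, 0, -1.0]
}}

```text
t: 5.35
tool_pos: [0.6409, -0.1504, 0.1119]
orientation: [-179.9, 0.0, 55.8]
ft_force: [2.8, -2.1, -8.3]
width: 0.0113
gripper_force: 38.8
```

Twisted about 1 rad. Lower onto the collar, check the spring load disappears, then release.

>>> {"fn": "arm_command", "kwargs": {
  "deltas": [0, 0, 1, 0, 0, 0, 0, 0, 2.5, 0, 0, 0, 0, 0, 2.5, 0, 0, 0, 0, 0, 2.5, 0, 0, 0]
}}

```text
t: 5.85
tool_pos: [0.641, -0.1503, 0.1096]
orientation: [-180.0, 0.0, 55.9]
ft_force: [1.4, -2.4, -7.9]
width: 0.0115
gripper_force: 39.0
```

>>> {"fn": "arm_command", "kwargs": {
  "deltas": [0, 0, 0, 0, 0, 0, 0, 0, 0, 0, 0, 0, 0, 0, 0, 0, 0, 0, 0, 0, 0, 0, 0, 0, 0, 0, 0, 0, 0, 0, 0, 0, -30, 0, 0, 0, 0, 0, -70, 0, 0, 0, 0, 0, -80, 0, 0, 0],
  "jaw": 0
}}

```text
t: 6.85
tool_pos: [0.6429, -0.1504, 0.1928]
orientation: [179.7, -0.1, 56.0]
ft_force: [0.2, 0.8, -0.0]
width: 0.0852
gripper_force: 0.0
```

```bash
python3 - <<'E'
from h import *
s=get_state();print(s["tool_pos"],s["orientation"],s["ft_force"])
a=grab_frame("side")["pixels"][205:305,300:430];w=grab_frame("wrist")["pixels"]
a=cv2.resize(a,None,fx=3,fy=3,interpolation=3)
cv2.imwrite("pics/s2.png",np.hstack([a,cv2.resize(w[60:260,200:440],(400,300),interpolation=3)])[:,:,::-1])
E
```

```text
[ 0.64294227 -0.1503938   0.19280879] [ 1.79736543e+02 -1.09739606e-01  5.59607470e+01] [ 0.19892535  0.76026008 -0.01960633]
```

View pics/s2.png

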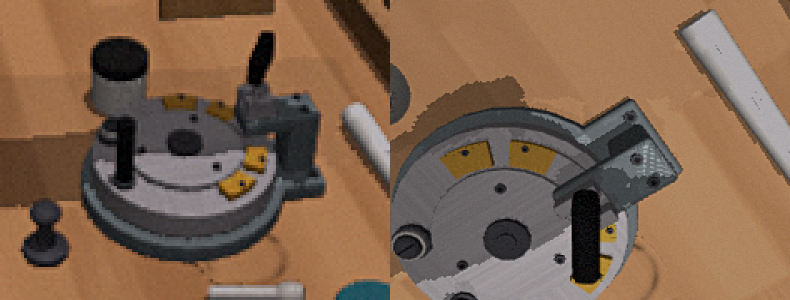

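Plunger stays parked, twisted. Now to the handle.

```bash
cat >> h.py <<'E'
C=np.array([.5843,-.151]);F=np.radians(-1.3)
def hp(t,r=.06): a=np.radians(205)+F+t; return C+r*np.array([np.cos(a),np.sin(a)])
def go(pos,yaw,s=None):
    s=s or get_state();R=Ro.from_euler("xyz",s["orientation"],degrees=True)
    T=Ro.from_euler("xyz",[180,0,yaw],degrees=True)
    print("d",(R.inv().apply(np.array(pos)-s["tool_pos"])*1000).round(1),"rot",(R.inv()*T).as_rotvec().round(3))
def arc(t0,t1,n):
    # rows in tool axes at table angle t0 (tool yaw = handle dir -180)
    yaw=205+np.degrees(F+t0)-180;R=Ro.from_euler("xyz",[180,0,yaw],degrees=True)
    for t in np.linspace(t0,t1,n+1)[1:]:
        d=R.inv().apply(np.r_[hp(t)-hp(t0),0])*1000;print(d.round(1).tolist(),round(-(t-t0),3))
E
python3 - <<'E'
from h import *
f=dict(np.load("w1.npz"));E=wE(f,f["pos"],f["ori"])
h=cv2.cvtColor(f["pixels"],cv2.COLOR_RGB2HSV)
m=((h[...,0]>18)&(h[...,0]<28)&(h[...,1]>180)).astype(np.uint8);m[:150]=0;m[230:]=0;m[:,:245]=0;m[:,390:]=0
n,l,st,c=cv2.connectedComponentsWithStats(m)
for i in range(1,n):
    if st[i,4]>30:
        v,u=np.where(l==i);P=np.array([onz(f,p,.046,E)[:2] for p in zip(u,v)])-C
        a=np.degrees(np.arctan2(P[:,1],P[:,0])-F);print(c[i].round(),st[i,4],a.min().round(1),a.max().round(1),np.hypot(*P.T).min().round(3),np.hypot(*P.T).max().round(3))
p=hp(0);print(p);go([*p,.1928],23.7);go([*p,.06],23.7)
arc(0,.68,10)
E
```

```text
[280. 185.] 170 29.4 52.7 0.049 0.065
[359. 197.] 191 -72.1 -45.3 0.049 0.064
[266. 211.] 190 62.4 90.2 0.048 0.064
[ 0.52936024 -0.17511687]
d [-83.5 -79.4  -2.1] rot [ 0.002 -0.001  0.563]
d [-83.5 -79.7 130.7] rot [ 0.002 -0.001  0.563]
[0.1, 4.1, 0.0] -0.068
[0.6, 8.1, 0.0] -0.136
[1.2, 12.2, 0.0] -0.204
[2.2, 16.1, 0.0] -0.272
[3.4, 20.0, 0.0] -0.34
[4.9, 23.8, 0.0] -0.408
[6.7, 27.5, 0.0] -0.476
[8.7, 31.1, 0.0] -0.544
[10.9, 34.5, 0.0] -0.612
[13.3, 37.7, 0.0] -0.68
```

>>> {"fn": "arm_command", "kwargs": {
  "deltas": [-25, -24, -2, 0, 0, 0.15, -60, -57, -2, 0, 0, 0.3, -83, -79, 0, 0, 0, 0.45, -83.5, -79.5, 30, 0, 0, 0.56, -83.5, -79.5, 80, 0, 0, 0.563, -83.5, -79.5, 115, 0, 0, 0.563, -83.5, -79.5, 130, 0, 0, 0.563, -83.5, -79.5, 130, 0, 0, 0.563]
}}

```text
t: 7.95
tool_pos: [0.5278, -0.1747, 0.0585]
orientation: [-179.9, 0.1, 23.7]
ft_force: [-0.5, 0.1, 0.9]
width: 0.0852
gripper_force: 0.0
```

>>> {"fn": "arm_command", "kwargs": {
  "deltas": [0, 0, 0, 0, 0, 0, 0, 0, 0, 0, 0, 0, 0, 0, 0, 0, 0, 0, 0, 0, 0, 0, 0, 0, 0, 0, 0, 0, 0, 0, 0, 0, 0, 0, 0, 0, 0, 0, 0, 0, 0, 0, 0, 0, 0, 0, 0, 0],
  "jaw": 255,
  "newtons": 30
}}

```text
t: 8.95
tool_pos: [0.529, -0.1754, 0.0604]
orientation: [180.0, -0.0, 23.7]
ft_force: [-1.0, -0.1, 6.1]
width: 0.0131
gripper_force: 29.3
```

```bash
python3 - <<'E'
from h import *
f=dict(np.load("w1.npz"));E=wE(f,f["pos"],f["ori"])
h=cv2.cvtColor(f["pixels"],cv2.COLOR_RGB2HSV)
# unwrap colour along r=56 circle, z=.046
Ei=np.linalg.inv(E)
for d in range(-80,100,3):
    a=np.radians(d)+F;p=Ei@np.r_[C+.057*np.array([np.cos(a),np.sin(a)]),.046,1]
    q=f["K"]@(p[:3]*[1,-1,-1]);u,v=(q[:2]/q[2]).round().astype(int);print(d,f["pixels"][v,u].tolist(),end=";")
E
```

```text
-80 [141, 134, 137];-77 [141, 135, 138];-74 [144, 138, 143];-71 [106, 74, 25];-68 [113, 86, 37];-65 [111, 83, 33];-62 [105, 73, 17];-59 [112, 80, 27];-56 [107, 75, 24];-53 [110, 79, 28];-50 [112, 80, 32];-47 [118, 86, 32];-44 [67, 62, 59];-41 [99, 96, 95];-38 [95, 94, 93];-35 [137, 112, 65];-32 [155, 122, 41];-29 [159, 125, 49];-26 [159, 128, 51];-23 [158, 129, 49];-20 [158, 130, 49];-17 [158, 128, 49];-14 [75, 67, 43];-11 [126, 119, 120];-8 [149, 142, 144];-5 [151, 149, 149];-2 [16, 17, 13];1 [25, 18, 13];4 [19, 21, 12];7 [0, 5, 1];10 [22, 12, 22];13 [141, 136, 139];16 [131, 123, 127];19 [84, 74, 81];22 [76, 69, 73];25 [91, 87, 88];28 [83, 80, 86];31 [108, 80, 26];34 [111, 83, 32];37 [107, 76, 29];40 [104, 73, 21];43 [106, 78, 33];46 [111, 80, 30];49 [110, 80, 37];52 [109, 80, 25];55 [91, 89, 92];58 [87, 87, 85];61 [84, 79, 76];64 [59, 46, 3];67 [109, 81, 33];70 [104, 76, 28];73 [101, 73, 26];76 [109, 80, 34];79 [105, 76, 31];82 [107, 77, 32];85 [108, 82, 36];88 [107, 77, 28];91 [88, 87, 96];94 [91, 86, 86];97 [91, 85, 88];
```

>>> {"fn": "arm_command", "kwargs": {
  "deltas": [0.1, 4.1, 0, 0, 0, -0.068, 0.6, 8.1, 0, 0, 0, -0.136, 1.2, 12.2, 0, 0, 0, -0.204, 2.2, 16.1, 0, 0, 0, -0.272, 3.4, 20, 0, 0, 0, -0.34, 4.9, 23.8, 0, 0, 0, -0.408, 6.7, 27.5, 0, 0, 0, -0.476, 8.7, 31.1, 0, 0, 0, -0.544]
}}

```text
t: 9.95
tool_pos: [0.5495, -0.2006, 0.0604]
orientation: [179.9, 0.0, 55.0]
ft_force: [-2.1, -1.0, 5.8]
width: 0.0132
gripper_force: 29.3
```

```bash
python3 - <<'E'
from h import *
s=get_state();v=s["tool_pos"][:2]-C;print(s["ft_force"],s["wrist_torque"],np.hypot(*v),"table",np.arctan2(*-v[::-1])+np.pi-np.radians(205)-F)
arc(.544,.60,2)
E
```

```text
[-2.07405458 -1.03770716  5.82457006] [-0.07450803  0.24024929  0.02122258] 0.06053474252762329 table 0.5454590823753361
[0.0, 1.7, 0.0] -0.028
[0.1, 3.4, 0.0] -0.056
```

```bash
python3 - <<'E'
from h import *
go([.641,-.1505,.19],55.9);go([.641,-.1505,.1095],55.9)
E
```

```text
d [  93.5   46.3 -129.5] rot [ 0.001  0.    -0.016]
d [ 93.5  46.2 -49. ] rot [ 0.001  0.    -0.016]
```

>>> {"fn": "arm_command", "kwargs": {
  "deltas": [0, 0, 0, 0, 0, 0, 0, 0, 0, 0, 0, 0, 0, 0, 0, 0, 0, 0, 0, 0, 0, 0, 0, 0, 0, 0, -20, 0, 0, 0, 0, 0, -70, 0, 0, 0, 0, 0, -120, 0, 0, 0, 0, 0, -130, 0, 0, 0],
  "jaw": 0
}}

```text
t: 10.95
tool_pos: [0.5516, -0.2004, 0.1951]
orientation: [179.5, -0.1, 54.9]
ft_force: [-0.1, -0.4, -0.8]
width: 0.0853
gripper_force: 0.0
```

>>> {"fn": "arm_command", "kwargs": {
  "deltas": [35, 17, 0, 0, 0, -0.015, 75, 37, 0, 0, 0, -0.015, 93, 46, 0, 0, 0, -0.015, 93, 46, 0, 0, 0, -0.015, 93, 46, 30, 0, 0, -0.015, 93, 46, 65, 0, 0, -0.015, 93, 46, 81, 0, 0, -0.015, 93, 46, 81, 0, 0, -0.015]
}}

```text
t: 11.95
tool_pos: [0.6391, -0.1509, 0.1079]
orientation: [-179.9, 0.1, 55.7]
ft_force: [0.2, -0.5, 0.5]
width: 0.0854
gripper_force: 0.0
```

>>> {"fn": "arm_command", "kwargs": {
  "deltas": [0, 0, 0, 0, 0, 0, 0, 0, 0, 0, 0, 0, 0, 0, 0, 0, 0, 0, 0, 0, 0, 0, 0, 0, 0, 0, 0, 0, 0, 0, 0, 0, 0, 0, 0, 0, 0, 0, 0, 0, 0, 0, 0, 0, 0, 0, 0, 0],
  "jaw": 255,
  "newtons": 40
}}

```text
t: 12.95
tool_pos: [0.6408, -0.1507, 0.1092]
orientation: [179.9, -0.0, 55.7]
ft_force: [2.1, -1.8, 4.0]
width: 0.0112
gripper_force: 42.3
```

Lift 2.5 mm and twist back.

>>> {"fn": "arm_command", "kwargs": {
  "deltas": [0, 0, -2.5, 0, 0, 0, 0, 0, -2.5, 0, 0, -0.15, 0, 0, -2.5, 0, 0, 0.1, 0, 0, -2.5, 0, 0, 0.25, 0, 0, -2.5, 0, 0, 0.4, 0, 0, -2.5, 0, 0, 0.55, 0, 0, -2.5, 0, 0, 0.7, 0, 0, -2.5, 0, 0, 0.85]
}}

```text
t: 13.95
tool_pos: [0.6406, -0.1506, 0.1097]
orientation: [180.0, -0.0, 6.7]
ft_force: [6.0, -2.1, -7.6]
width: 0.0114
gripper_force: 40.7
```

>>> {"fn": "arm_command", "kwargs": {
  "deltas": [0, 0, 0, 0, 0, 0.15, 0, 0, 0, 0, 0, 0.15, 0, 0, 2.5, 0, 0, 0.15, 0, 0, 5, 0, 0, 0.15, 0, 0, 7.5, 0, 0, 0.15, 0, 0, 7.5, 0, 0, 0.15, 0, 0, 7.5, 0, 0, 0.15]
}}

```text
t: 14.82
tool_pos: [0.6408, -0.1506, 0.1047]
orientation: [180.0, -0.1, -1.5]
ft_force: [1.3, -1.2, 5.1]
width: 0.0112
gripper_force: 43.3
```

>>> {"fn": "arm_command", "kwargs": {
  "deltas": [0, 0, 0, 0, 0, 0, 0, 0, 0, 0, 0, 0, 0, 0, 0, 0, 0, 0, 0, 0, 0, 0, 0, 0, 0, 0, -20, 0, 0, 0, 0, 0, -60, 0, 0, 0, 0, 0, -85, 0, 0, 0, 0, 0, -85, 0, 0, 0],
  "jaw": 0
}}

```text
t: 15.82
tool_pos: [0.6422, -0.1506, 0.1927]
orientation: [179.9, -0.4, -1.6]
ft_force: [1.1, 0.2, 0.3]
width: 0.0855
gripper_force: 0.0
```

```bash
python3 - <<'E'
from h import *
p=[.5495,-.2006]
go([*p,.19],55);go([*p,.06],55)
f=grab_frame("side");cv2.imwrite("pics/s3.png",cv2.resize(f["pixels"][205:305,300:430],None,fx=4,fy=4,interpolation=3)[:,:,::-1])
arc(.545,.79,8)
E
```

```text
d [-91.3  52.5   2.2] rot [ 0.004 -0.005 -0.987]
d [-92.1  52.3 132.2] rot [ 0.004 -0.005 -0.987]
[0.0, 1.8, 0.0] -0.031
[0.1, 3.7, 0.0] -0.061
[0.3, 5.5, 0.0] -0.092
[0.4, 7.3, 0.0] -0.122
[0.7, 9.2, 0.0] -0.153
[1.0, 11.0, 0.0] -0.184
[1.4, 12.8, 0.0] -0.214
[1.8, 14.6, 0.0] -0.245
```

View pics/s3.png

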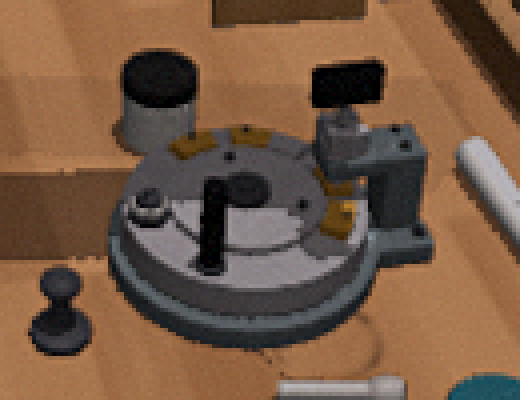

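The picture shows the grip untwisted at (347,85), slightly raised (riding); ring at (150,205) nearing the rest. Back to the handle.

>>> {"fn": "arm_command", "kwargs": {
  "deltas": [-30, 17, 0, 0, 0, -0.16, -65, 37, 0, 0, 0, -0.33, -90, 52, 0, 0, 0, -0.5, -91.5, 52.5, 0, 0, 0, -0.67, -91.5, 52.5, 0, 0, 0, -0.84, -91.5, 52.5, 10, 0, 0, -0.987, -91.5, 52.5, 50, 0, 0, -0.987, -91.5, 52.5, 100, 0, 0, -0.987]
}}

```text
t: 16.88
tool_pos: [0.5474, -0.2007, 0.0878]
orientation: [179.9, -0.0, 55.0]
ft_force: [-0.3, 0.8, -0.5]
width: 0.0851
gripper_force: 0.0
```

>>> {"fn": "arm_command", "kwargs": {
  "deltas": [0, 0, 20, 0, 0, 0, 0, 0, 31, 0, 0, 0, 0, 0, 31, 0, 0, 0]
}}

```text
t: 17.25
tool_pos: [0.5477, -0.2003, 0.058]
orientation: [180.0, -0.0, 55.0]
ft_force: [0.1, 0.7, 0.1]
width: 0.0856
gripper_force: 0.0
```

>>> {"fn": "arm_command", "kwargs": {
  "deltas": [0, 0, 0, 0, 0, 0, 0, 0, 0, 0, 0, 0, 0, 0, 0, 0, 0, 0, 0, 0, 0, 0, 0, 0, 0, 0, 0, 0, 0, 0, 0, 0, 0, 0, 0, 0, 0, 0, 0, 0, 0, 0, 0, 0, 0, 0, 0, 0],
  "jaw": 255,
  "newtons": 30
}}

```text
t: 18.25
tool_pos: [0.548, -0.2009, 0.0584]
orientation: [179.9, -0.0, 55.0]
ft_force: [0.3, -2.3, 5.2]
width: 0.013
gripper_force: 29.9
```

>>> {"fn": "arm_command", "kwargs": {
  "deltas": [0, 1.2, 0, 0, 0, -0.02, 0, 2.4, 0, 0, 0, -0.04, 0.1, 3.6, 0, 0, 0, -0.06, 0.2, 4.8, 0, 0, 0, -0.08, 0.3, 6, 0, 0, 0, -0.1, 0.4, 7.2, 0, 0, 0, -0.12]
}}

```text
t: 19.0
tool_pos: [0.5532, -0.2044, 0.0583]
orientation: [-180.0, 0.0, 61.8]
ft_force: [-2.1, -0.5, 8.3]
width: 0.0132
gripper_force: 30.2
```

>>> {"fn": "arm_command", "kwargs": {
  "deltas": [0, 0.9, 0, 0, 0, -0.015, 0, 1.8, 0, 0, 0, -0.03, 0.1, 2.7, 0, 0, 0, -0.045, 0.1, 3.6, 0, 0, 0, -0.06]
}}

```text
t: 19.5
tool_pos: [0.5564, -0.2062, 0.0584]
orientation: [-180.0, 0.0, 65.3]
ft_force: [-2.4, -1.3, 7.6]
width: 0.0135
gripper_force: 30.2
```

>>> {"fn": "arm_command", "kwargs": {
  "deltas": [0, 0.9, 0, 0, 0, -0.015, 0, 1.8, 0, 0, 0, -0.03]
}}

```text
t: 19.75
tool_pos: [0.5581, -0.207, 0.0583]
orientation: [-180.0, 0.0, 67.0]
ft_force: [-1.7, -0.8, 7.8]
width: 0.0132
gripper_force: 30.2
```

>>> {"fn": "arm_command", "kwargs": {
  "deltas": [0, 0.9, 0, 0, 0, -0.015, 0, 1.8, 0, 0, 0, -0.03]
}}

```text
t: 20.0
tool_pos: [0.5604, -0.208, 0.0584]
orientation: [179.9, 0.0, 68.7]
ft_force: [-0.2, -2.2, 5.1]
width: 0.0132
gripper_force: 30.0
```

>>> {"fn": "arm_command", "kwargs": {
  "deltas": [0, 0.9, 0, 0, 0, -0.015, 0, 1.8, 0, 0, 0, -0.03]
}}

```text
t: 20.25
tool_pos: [0.5621, -0.2087, 0.0584]
orientation: [179.9, 0.0, 70.4]
ft_force: [0.7, -1.7, 5.7]
width: 0.013
gripper_force: 30.0
```

>>> {"fn": "arm_command", "kwargs": {
  "deltas": [0, 0.9, 0, 0, 0, -0.015, 0, 1.8, 0, 0, 0, -0.03]
}}

```text
t: 20.5
tool_pos: [0.5634, -0.2093, 0.0584]
orientation: [180.0, 0.1, 72.1]
ft_force: [-2.5, -1.5, 8.5]
width: 0.0136
gripper_force: 30.2
```

>>> {"fn": "arm_command", "kwargs": {
  "deltas": [0, 0.9, 0, 0, 0, -0.015, 0, 1.8, 0, 0, 0, -0.03]
}}

```text
t: 20.75
tool_pos: [0.5637, -0.2092, 0.0583]
orientation: [-179.8, 0.1, 73.9]
ft_force: [-6.9, -0.2, 12.0]
width: 0.0132
gripper_force: 30.7
```

Stop felt. Confirm capture by pushing the other way.

>>> {"fn": "arm_command", "kwargs": {
  "deltas": [0, -1.2, 0, 0, 0, 0.02, 0, -2.4, 0, 0, 0, 0.04, 0, -3, 0, 0, 0, 0.05, 0, -3, 0, 0, 0, 0.05]
}}

```text
t: 21.25
tool_pos: [0.5624, -0.2087, 0.0584]
orientation: [180.0, 0.0, 71.0]
ft_force: [-0.6, -1.0, 6.5]
width: 0.0133
gripper_force: 30.0
```

>>> {"fn": "arm_command", "kwargs": {
  "deltas": [0, -1.2, 0, 0, 0, 0.02, 0, -2.4, 0, 0, 0, 0.04, 0, -2.4, 0, 0, 0, 0.04]
}}

```text
t: 21.62
tool_pos: [0.5601, -0.2077, 0.0583]
orientation: [180.0, 0.0, 68.7]
ft_force: [-1.4, -0.2, 6.7]
width: 0.0131
gripper_force: 30.0
```

>>> {"fn": "arm_command", "kwargs": {
  "deltas": [0, -1.2, 0, 0, 0, 0.02, 0, -1.2, 0, 0, 0, 0.02]
}}

```text
t: 21.88
tool_pos: [0.5595, -0.2074, 0.0583]
orientation: [179.9, 0.0, 67.6]
ft_force: [1.1, -3.0, 5.7]
width: 0.013
gripper_force: 30.0
```

>>> {"fn": "arm_command", "kwargs": {
  "deltas": [0, -1.2, 0, 0, 0, 0.02, 0, -2.4, 0, 0, 0, 0.04, 0, -2.4, 0, 0, 0, 0.04]
}}

```text
t: 22.25
tool_pos: [0.5591, -0.207, 0.0584]
orientation: [179.7, -0.0, 65.3]
ft_force: [7.5, -4.4, 0.9]
width: 0.0125
gripper_force: 29.9
```

>>> {"fn": "arm_command", "kwargs": {
  "deltas": [0, 1.5, 0, 0, 0, 0.0, 0, 3, 0, 0, 0, -0.05, 0, 4.6, 0, 0, 0, -0.078, 0, 4.6, 0, 0, 0, -0.078]
}}

```text
t: 22.75
tool_pos: [0.5615, -0.2081, 0.0583]
orientation: [179.9, -0.0, 69.7]
ft_force: [1.5, -1.9, 7.1]
width: 0.0129
gripper_force: 30.2
```

>>> {"fn": "arm_command", "kwargs": {
  "deltas": [0, 0, 0, 0, 0, 0, 0, 0, 0, 0, 0, 0, 0, 0, 0, 0, 0, 0, 0, 0, 0, 0, 0, 0, 0, 0, -20, 0, 0, 0, 0, 0, -70, 0, 0, 0, 0, 0, -120, 0, 0, 0, 0, 0, -130, 0, 0, 0],
  "jaw": 0
}}

```text
t: 23.75
tool_pos: [0.5633, -0.2084, 0.1932]
orientation: [179.5, 0.0, 69.8]
ft_force: [0.2, 0.0, -1.3]
width: 0.0856
gripper_force: 0.0
```

```bash
python3 - <<'E'
from h import *
s=get_state();print(s["tool_pos"],s["orientation"],s["ft_force"])
f=grab_frame("side")["pixels"][:,:,::-1]
cv2.imwrite("pics/side4.png",f)
c=lambda i:cv2.resize(i[215:305,300:400],None,fx=4,fy=4,interpolation=3)
o=cv2.imread("pics/side0.png");cv2.imwrite("pics/s4.png",np.hstack([c(o),c(f)]))
for i in(o,f):
    m=(i[218:245,365:410].max(2)<45);v,u=np.where(m);print(v.min()+218,v.mean()+218,u.mean()+365,m.sum())
g=[(.641,-.1505,.19),(.641,-.1505,.0985)]
for p in g: go(p,-1.3)
E
```

```text
[ 0.5632533  -0.20841547  0.1932151 ] [1.79523944e+02 1.02177671e-02 6.97799482e+01] [ 0.24365563  0.02424801 -1.29705515]
223 228.91712707182322 385.9337016574586 181
223 229.40104166666666 385.8177083333333 192
d [81.5 53.4  2.8] rot [ 0.006 -0.004  1.24 ]
d [81.5 52.8 94.3] rot [ 0.006 -0.004  1.24 ]
```

View pics/s4.png

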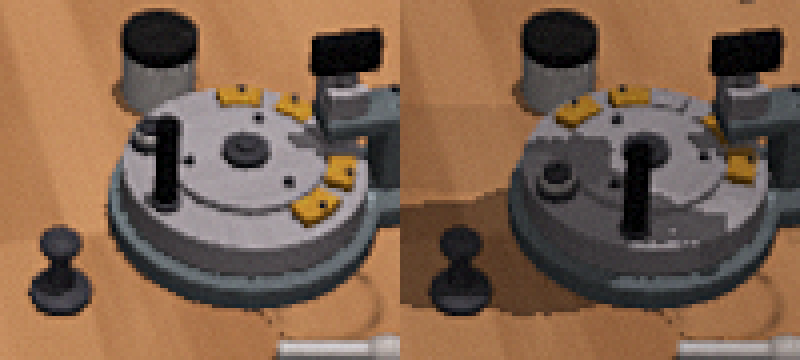

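The plunger grip is back at its initial height (row 229, the same as at the start), so the pin is home. The ring faces the rest at (555,180), nothing else has moved, and the gripper is clear.

```bash
python3 -c "from bench import *;print(job_done())"
```

```text
the job is handed in; nothing more can be done
None
```

The ring blank is round at the graver rest (table about +0.80 rad), the plunger pin is home in the notch I felt there, everything is released with no bystander seen to move in the close-up views, and the job was handed in at about 24 s.

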